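# Index the bench camera one hole towards the circuit board and hold the lock pin home

## Robot

A 6-joint arm with a two-finger parallel gripper is mounted at the origin on the work surface. World frame = base frame: x ahead of the robot, y to its left, z up, the work surface at z = 0. Lengths are in m, angles in degrees, forces in N, time in s.
With the tool pointing down it reaches from about 0.25 to 0.725 m from the base axis. Payload 9.7 kg.
Tool frame: the origin (TCP) lies midway between the tips of the shut fingers; the grasp point (between the pads) lies 19 mm behind it (bot.hold_point_z is the distance from the TCP to the grasp point, in m); z points along the fingers, y is the line along which they close (so a half turn about z gives the same grasp; the last joint's range is limited). The gripper opens to 85 mm and grips with 20 to 120 N. Pads are 22 mm wide; open, the fingers measure 114 mm over their backs; the gripper's body (76 mm by 85 mm) begins 54 mm behind the grasp point. The pads swing forward as they close: fully open they stand 13 mm farther back than shut.
Start: joints at [71.505, 4.979, 10.078, 95.1, 0, 90], TCP at [0.174, 0.522, 0.231] pointing down, gripper open.
Joint ranges: [-179.16, 179.16], [-48.56, 103.87], [-65.8, 70.77], [-126.05, 130.52], [-82.76, 87.17], [-180, 180]. Speed limits (degrees/s): [127.2, 127.2, 147.25, 180, 180, 180].

## Interface

Orientations are given as [roll, pitch, yaw] about the fixed x, y, z axes, in that order (R = Rz(yaw) Ry(pitch) Rx(roll)).
In Python, from workcell import bot gives the robot as it stands.
- The arm moves only by the tool play_rows, never from a script. Its argument "steps" is a list that holds one entry, the list of rows, each a list of 4 numbers: the shift along the tool's x, y, z in m, then the turn about the tool's z in rad. In form: [[[tx, ty, tz, yaw], ...]]. A call has exactly 5 rows; each row shifts and turns the commanded pose from where the row before left it, along the tool's axes as they then stand; what a row does not reach is not made up. A row lasts 1/12 s, in which the tool goes at most 41.7 mm and 7.16 degrees, less where a joint would pass 70% of its speed; a pose out of reach is approached as far as the arm can. A call is refused whole if a number of a shift passes 0.0417 or a number of a turn 0.125, either way. A call with a gripper value outside its range is refused whole. "gripper" is the finger opening in m, from 0 to 0.0854, set as the call begins (left out, the last holds). The fingers move at their own pace and stop on an object; "squeeze" is the grip in N (left out, the last holds). Time passes only in rows, so rows that do not move let the fingers close, or fill a call up. It gives the time, the measured TCP pose, the force, the opening and the grip force at its end, in the units of the state.
- bot.get_obs(): the state, without advancing time (a new reading comes with each control period).
- bot.camera(name): name is "scene" or "top" or "wrist"; returns a dict with "img" (420x560x3 uint8, blue, green, red), "vfov" (degrees; the focal length in pixels is half the picture's height over the tangent of half this angle, whatever the lens; pixels are square), "cx", "cy" (the principal point, pixels), "xyz" and "attitude" of the camera in the world. Camera axes: x right, y down, z forward; pixel columns grow to the right and rows downward; lengths in m; the calibration is good to about 2 mm. A picture is of the moment at which its call begins. There is no depth.
- bot.job_done(): hands the job in; it is judged then, once.
The state is a dict: "time": time; "q": joint angles; "qd": joint speeds; "joint_efforts": joint torques, N m; "ee_pos": TCP position; "tcp_rot": TCP orientation; "wrist_force": force on the tool from outside, world axes, zero at the start; "torque": the same for the moment, N m; "opening": finger opening in m; "grasp_force": force on a finger pad.
Only numpy, scipy, OpenCV 4.12 (cv2) and the standard library are available. Lean on these libraries where they do the work, as an engineer would, in place of code of your own. Each camera call takes 0.05 s, during which the arm holds its last target. There are 200 camera calls.

## Task

The inspection camera on the boom has to move over the circuit board: lift the dust cap off the camera sleeve's lock knob, keep it upright on its way, stand it open side down in the shallow tray and let go of it. Then pull the lock knob up, slide the sleeve one hole along the tube towards the end where the circuit board sits, and push the knob fully down so that the pin goes all the way home in that hole. The new rubber seal under the knob lifts the pin again if you let go, so finish still gripping the knob and holding it pressed down; leave the circuit board and the solder spool where they are.

Things in the scene. Friction and masses are not known exactly. Their poses are not given: they have to be found in the camera images.
- stand: Fixed camera boom: level square aluminium tube, 30 x 30 x 360 mm, top face at z = 85 mm, in grey feet at both ends (170 mm either side of the middle, 94 mm high, 100 mm long across the tube). Origin on the bench under the tube's middle; tube along its y, z up, camera on its +x side. Five lock holes in the tube's top at y = -100, -50, 0, 50, 100 mm.
- sleeve (a joint): Position of the sleeve along the tube, m, along the stand's y axis: 0 at the middle hole (where it starts, locked), +0.05 and -0.05 at the next holes, stops at +/-0.11. It slides with about 1.5 N of friction once the pin is out; locked, it has about 1.3 mm of play either way.
- sleeve_top (a point): Centre of the sleeve's top face (99 mm above the bench), on the plunger's axis; moves with the sleeve. White box sleeve round the tube, 56 mm across it and 70 mm along it. A black upright camera, 36 mm across, hangs from it, its axis 98 mm to the stand's +x, from 58 to 128 mm above the bench.
- plunger (a joint): Height of the lock plunger, m: 0 = pin fully home (hard stop), 0.018 = fully pulled. Let go it rests near 0.0043, pin partly in the hole and locking; pressing it home takes about 4.5 N. Upwards it springs back with about 1 N per mm from there (12 N at 0.016). The 8 mm pin, rounded tip, is 12 mm deep at 0, clear of the tube from 0.0125 on; holes are 10.5 mm long.
- knob_top (a point): Centre of the top of the plunger's black knob: upright cylinder 24 mm across and 24 mm high above a springy rubber seal ring (20 mm across). Let go, its underside is 14 mm and its top 38 mm above the sleeve's top; with the pin fully home 10 and 34 mm (top 133 mm above the bench). Under the dust cap at the start. Moves with plunger and sleeve.
- cap: Loose grey dust cap, 50 g, 48 mm across, 46 mm high, open below (inner width 42 mm, inner depth 42 mm), with a round grip 18 mm across and 16 mm high on its top (total height 62 mm). Origin in the middle of its open underside, z up. It stands on the sleeve's top over the lock knob at the start; it must rise by 40 mm to clear the knob.
- tray: Fixed shallow white tray, 130 x 130 mm outside, walls 4 mm thick and 18 mm high, floor 4 mm thick. Origin under its centre on the bench.
- board: Circuit board (green) clamped in a low metal holder, 70 x 56 mm, 18 mm high (with its tallest part 21 mm), loose on the bench on the stand's +x side, towards one end of the tube (stand y = +60 or -60 mm, changing from start to start). Origin under its centre. To be left where it is.
- spool: Metal solder spool standing on its flange, 48 mm across, 32 mm high, loose, on the other side from the board (stand y = -60 or +60 mm). Origin under its centre. To be left where it is.
There are look-alikes about, which are no part of the job. There is more than one size of the cap; the job needs the middle-sized.

How it is judged:
By the outcome, as a careful person would: the job done as asked, in the order asked, and still so for the second after the job is handed in, while the arm keeps its last pose, push and grip.
It also fails if it takes over 54 s, if anything falls off the work surface, if the arm or the gripper's body presses on something with over 40 N, if the wrist force passes 120 N, or if a joint passes its speed limit or range.

## Working session

There is one attempt and no reset: what is moved stays moved. The work goes in short steps, Python scripts to look and compute and a tool call to move; the robot and the scene stay as the last step left them, time stands still between calls to the robot, and variables do not carry over. Pictures are saved under pics/ and viewed, at most 10 in all, crops included, and the job is handed in when it is done.

Besides the shell and the picture viewer there is one more tool, called after "Request:" in YAML: its name, and indented under it one key for each argument. play_rows: Moves the arm, as the interface text tells. Its arguments: {"type":"object","properties":{"steps":{"type":"array","items":{"type":"array","items":{"type":"array","items":{"type":"number"}}}},"gripper":{"type":"number"},"squeeze":{"type":"number"}},"required":["steps"]}

```bash
mkdir -p pics; ls
python3 - <<'E'
from workcell import bot
import cv2,json
import pickle
for n in("scene","top"):
    c=bot.camera(n); cv2.imwrite(f"pics/{n}0.png",c["img"]); pickle.dump(c,open(f"{n}0.pkl","wb"))
    print(n,{k:v for k,v in c.items() if k!="img"})
print(bot.get_obs(),bot.hold_point_z)
E
```

```text
pics
scene {'vfov': 46.13756864739699, 'cx': 280.68488347657774, 'cy': 209.6307683989688, 'xyz': array([0.94858205, 0.5512018 , 0.76068307]), 'attitude': array([-136.31172979,    0.63651789,  140.23498351])}
top {'vfov': 53.83669711757008, 'cx': 273.3863843677413, 'cy': 209.13877528902466, 'xyz': array([0.36490126, 0.05919457, 0.99515592]), 'attitude': array([-167.63674324,    0.28940026,  -85.67956304])}
{'time': 0.1, 'q': array([ 7.15042900e+01,  5.00919280e+00,  1.00412226e+01,  9.50990404e+01,
       -6.57196257e-04,  9.00004480e+01]), 'qd': array([-0.05709247, -0.13266587,  0.05278459, -0.02035913,  0.05873892,
       -0.02291191]), 'joint_efforts': array([ 1.54617661e-03, -5.21560442e+01,  4.65652514e+01,  1.58829661e-02,
        9.58375949e-05,  6.41176499e-07]), 'ee_pos': array([0.17442235, 0.5214129 , 0.23066198]), 'tcp_rot': array([-1.79932989e+02,  6.57719736e-04,  1.61503843e+02]), 'wrist_force': array([0.18081326, 0.19946287, 0.52608535]), 'torque': array([0.04211197, 0.03283787, 0.0176081 ]), 'grasp_force': 0.0, 'opening': 0.08541077632948613} 0.0187
```

View pics/top0.png

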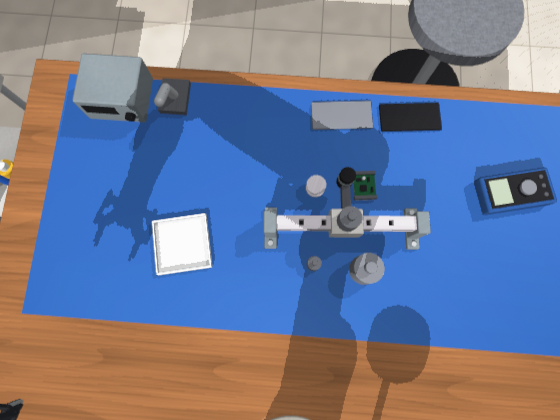

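View pics/scene0.png

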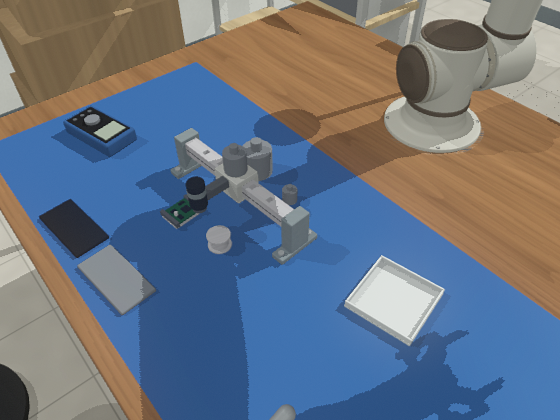

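The top view shows three caps: one on the sleeve at (350,217), a large one on the bench at (368,268) and a small one at (314,263). The middle-sized one on the sleeve is the job's cap. The board is at (364,185), the spool at (316,186), and the tray at (182,243). The holes are dark squares along row ~222, from about 302 to 391. The scene view agrees: cap on the sleeve at (235,158), large cap behind it at (257,158), small one at (290,193).

```bash
cat > h.py <<'E'
import numpy as np,cv2,pickle
from scipy.spatial.transform import Rotation as R
def fr(c):
    return 210/np.tan(np.radians(c["vfov"]/2)),R.from_euler("xyz",c["attitude"],degrees=True).as_matrix(),np.array(c["xyz"])
def ray(c,u,v,z):
    f,M,p=fr(c); d=M@np.array([(u-c["cx"])/f,(v-c["cy"])/f,1]); return p+d*(z-p[2])/d[2]
def proj(c,P):
    f,M,p=fr(c); q=M.T@(np.array(P)-p); return np.array([c["cx"]+f*q[0]/q[2],c["cy"]+f*q[1]/q[2]])
E
python3 - <<'E'
from h import *
c=pickle.load(open("top0.pkl","rb")); s=pickle.load(open("scene0.pkl","rb"))
im=c["img"]; g=cv2.cvtColor(im,cv2.COLOR_BGR2GRAY)
roi=g[214:232,280:412]
m=((roi<90)).astype(np.uint8)
n,l,st,ce=cv2.connectedComponentsWithStats(m)
P=[]
for i in range(1,n):
    if 6<st[i,4]<60:
        u,v=ce[i]+[280,214]; print(st[i],u,v,ray(c,u,v,.085)); 
# tray: white mask
m=(im.min(2)>170).astype(np.uint8); m[:, :130]=0; m[:200]=0; m[290:]=0; m[:,230:]=0
cs,_=cv2.findContours(m,cv2.RETR_EXTERNAL,cv2.CHAIN_APPROX_NONE); k=max(cs,key=cv2.contourArea)
r=cv2.minAreaRect(k); print("tray",r,[ray(c,*p,.018)[:2].round(3) for p in cv2.boxPoints(r)],ray(c,*r[0],.018))
a=cv2.resize(im[150:300,260:450],None,fx=4,fy=4,interpolation=cv2.INTER_CUBIC)
cv2.imwrite("pics/crop1.png",a)
E
```

```text
[30  0 18  1 18] 318.5 214.0 [ 0.55986563 -0.0230704   0.085     ]
[67  0  7  7 18] 348.8333333333333 217.83333333333334 [ 0.55615192 -0.09126019  0.085     ]
[19  6  5  5 22] 300.90909090909093 221.9090909090909 [0.53889849 0.01520816 0.085     ]
[42  6  4  5 20] 323.5 222.0 [ 0.542449   -0.03516521  0.085     ]
[87  6  3  5 14] 367.92857142857144 222.14285714285714 [ 0.54950655 -0.1341338   0.085     ]
[109   7   3   4  12] 390.0 222.5 [ 0.55235837 -0.1832637   0.085     ]
[25 16 24  2 42] 317.35714285714283 230.54761904761904 [ 0.52210011 -0.02249277  0.085     ]
tray ((180.5923309326172, 243.73846435546875), (55.69159698486328, 55.81562805175781), 82.87498474121094) [array([0.53 , 0.376]), array([0.557, 0.245]), array([0.427, 0.214]), array([0.401, 0.342])] [0.47774385 0.29394821 0.018     ]
```

View pics/crop1.png

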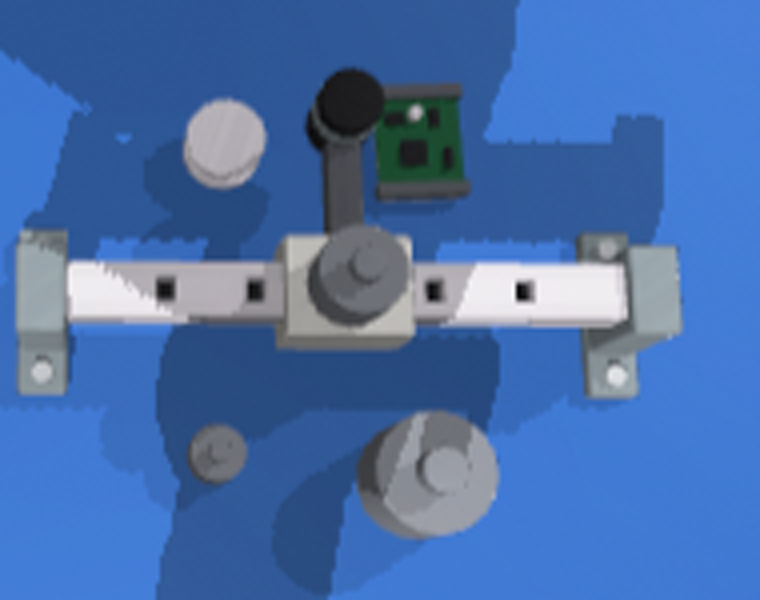

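The crop confirms it: the cap on the sleeve (crop 358,275) is mid-sized, larger than the small one (217,453) and smaller than the large one (428,474). The stand centre is near (0.546, -0.084) with yaw of about 3.9°. I'll line the tool up with the stand and go above it.

Request:
play_rows:
  steps:
    - [[0,0,0,0.118],[0,0,0,0.118],[0,0,0,0.118],[0,0,0,0.118],[0,0,0,0.118]]

```text
time: 0.52
ee_pos: [0.1744, 0.5215, 0.2309]
tcp_rot: [-180.0, 0.0, 127.4]
wrist_force: [1.3, 0.5, 0.5]
opening: 0.0853
grasp_force: 0.0
```

Request:
play_rows:
  steps:
    - [[0,0,0,0.118],[0,0,0,0.118],[0,0,0,0.118],[0,0,0,0.118],[0,0,0,0.118]]

```text
time: 0.93
ee_pos: [0.1744, 0.5215, 0.2309]
tcp_rot: [-180.0, 0.0, 93.6]
wrist_force: [-0.5, -0.2, -0.1]
opening: 0.0851
grasp_force: 0.0
```

Request:
play_rows:
  steps:
    - [[-0.0315,0.0165,0,0],[-0.0315,0.0165,0,0],[-0.0315,0.0165,0,0],[-0.0315,0.0165,0,0],[-0.0315,0.0165,0,0]]

```text
time: 1.35
ee_pos: [0.2678, 0.3685, 0.2309]
tcp_rot: [-180.0, 0.0, 93.9]
wrist_force: [0.7, 0.0, 0.3]
opening: 0.0854
grasp_force: 0.0
```

Request:
play_rows:
  steps:
    - [[-0.0315,0.0165,0,0],[-0.0315,0.0165,0,0],[-0.0315,0.0165,0,0],[-0.0315,0.0165,0,0],[-0.0315,0.0165,0,0]]

```text
time: 1.77
ee_pos: [0.3609, 0.2169, 0.2312]
tcp_rot: [-180.0, 0.0, 93.9]
wrist_force: [0.1, 0.5, 1.6]
opening: 0.0853
grasp_force: 0.0
```

Request:
play_rows:
  steps:
    - [[-0.0315,0.0165,0,0],[-0.0315,0.0165,0,0],[-0.0315,0.0165,0,0],[-0.0315,0.0165,0,0],[-0.0315,0.0165,0,0]]

```text
time: 2.18
ee_pos: [0.454, 0.0652, 0.2311]
tcp_rot: [-180.0, -0.0, 93.9]
wrist_force: [-0.1, 0.9, -0.7]
opening: 0.0854
grasp_force: 0.0
```

Request:
play_rows:
  steps:
    - [[-0.0315,0.0165,0,0],[-0.0315,0.0165,0,0],[-0.0315,0.0165,0,0],[-0.0315,0.0165,0,0],[-0.0315,0.0165,0,0]]

```text
time: 2.6
ee_pos: [0.547, -0.0863, 0.2309]
tcp_rot: [-180.0, -0.0, 93.9]
wrist_force: [-0.2, 0.2, 0.6]
opening: 0.0854
grasp_force: 0.0
```

Run:
```python
from h import *
from workcell import bot
c=bot.camera("wrist"); o=bot.get_obs()
cv2.imwrite("pics/w1.png",c["img"]); pickle.dump(c,open("w1.pkl","wb"))
print({k:v for k,v in c.items() if k!="img"},o["time"],o["ee_pos"],o["tcp_rot"])
t=pickle.load(open("top0.pkl","rb"));s=pickle.load(open("scene0.pkl","rb"))
print(ray(t,352,215.7,.161))
for z in(.145,.161,.099): print(z,proj(c,[.5459,-.0844,z]))
```

```text
{'vfov': 60.365367097561354, 'cx': 279.5172859977368, 'cy': 214.10174322183792, 'xyz': array([ 0.54087446, -0.01112012,  0.37267816]), 'attitude': array([1.62759442e+02, 2.23966341e-02, 3.87600890e+00])} 2.65 [ 0.54931269 -0.09052746  0.22939633] [-1.79952501e+02  9.37596948e-02  9.37506120e+01]
[ 0.54513445 -0.08501932  0.161     ]
0.145 [279.74294709 218.13399783]
0.161 [279.74826161 226.05519439]
0.099 [279.73086311 200.12307083]
```

View pics/w1.png

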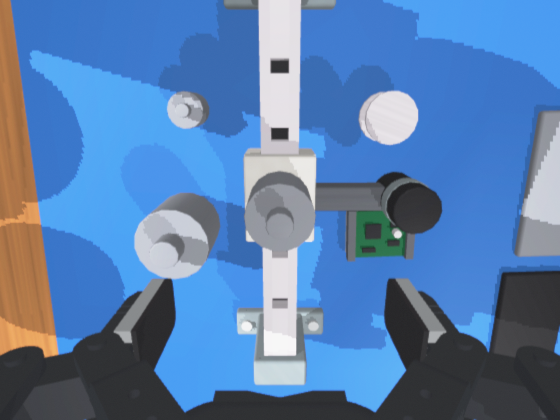

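The wrist view shows the cap's grip at (280,222), within ~2 mm of the prediction (280,226), so it's centred. Next I descend with the fingers partly open, which keeps them clear of the large cap on the left and the camera on the right.

Request:
play_rows:
  steps:
    - [[0,0,0,0],[0,0,0.01,0],[0,0,0.01,0],[0,0,0.01,0],[0,0,0,0]]
  gripper: 0.066
  squeeze: 40

```text
time: 3.07
ee_pos: [0.5453, -0.0834, 0.1986]
tcp_rot: [-179.8, -0.0, 94.0]
wrist_force: [-0.5, -0.3, -0.8]
opening: 0.0662
grasp_force: 0.0
```

Run:
```python
from h import *
from workcell import bot
c=bot.camera("wrist"); o=bot.get_obs()
cv2.imwrite("pics/w2.png",c["img"])
print(o["time"],o["ee_pos"],o["tcp_rot"],o["opening"])
for z in(.145,.161): print(z,proj(c,[.5459,-.0844,z]),proj(c,[o["ee_pos"][0],o["ee_pos"][1],z]))
```

```text
3.1167 [ 0.54551862 -0.08356177  0.19979874] [-1.79876199e+02 -2.93829952e-02  9.39682083e+01] 0.06608190809870942
0.145 [282.63692455 240.27110984] [282.08357803 238.8786039 ]
0.161 [282.78979738 251.14478717] [282.19298458 249.65666378]
```

View pics/w2.png

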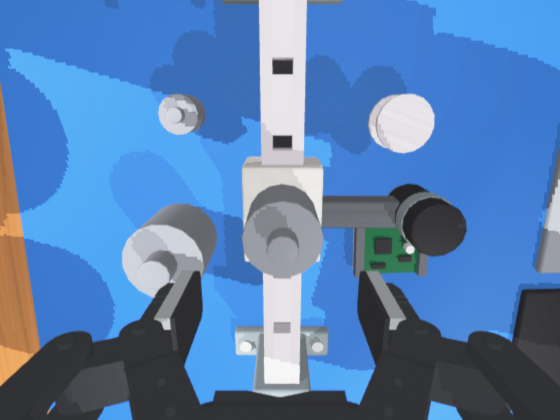

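Run:
```python
from h import *
from workcell import bot
t=pickle.load(open("top0.pkl","rb")); c=bot.camera("wrist")
for z in(.06,.08,.1):
    print(z,ray(c,160,258,z)[:2],ray(t,366.7,268,z)[:2],"r",np.linalg.norm(ray(c,122,258,z)-ray(c,198,258,z))/2,np.linalg.norm(ray(t,350,268,z)-ray(t,384.5,268,z))/2)
print(ray(c,153,270,.1),ray(t,371,267,.1))
for z in (.145,.161): print(ray(c,283,244,z),ray(c,282.5,237,z))
print([ray(c,283,v,.085)[:2] for v in(66,141.5)])
```

```text
0.06 [ 0.44641684 -0.14151356] [ 0.44975066 -0.13947949] r 0.032292512066490024 0.038633229936211926
0.08 [ 0.45302818 -0.13205894] [ 0.447936   -0.13523049] r 0.02999913287176204 0.037806988466061946
0.1 [ 0.45963952 -0.12260432] [ 0.44612134 -0.13098148] r 0.027705753677034053 0.036980746995911994
[ 0.45421737 -0.13262363  0.1       ] [ 0.44894603 -0.14012028  0.1       ]
[ 0.5466145  -0.08733242  0.145     ] [ 0.54600953 -0.08299026  0.145     ]
[ 0.54603631 -0.08090793  0.161     ] [ 0.54548058 -0.07691913  0.161     ]
[array([0.53969188, 0.01450606]), array([ 0.54322847, -0.03448448])]
```

The large cap stays over 30 mm clear of the finger. I descend and grip the cap body.

Request:
play_rows:
  steps:
    - [[0,0,0.02,0],[0,0,0.02,0],[0,0,0.02,0],[0,0,0.02,0],[0,0,0.011,0]]

```text
time: 3.58
ee_pos: [0.5458, -0.084, 0.1087]
tcp_rot: [-179.9, -0.0, 93.9]
wrist_force: [0.2, 0.1, -0.2]
opening: 0.066
grasp_force: 0.0
```

Request:
play_rows:
  steps:
    - [[0,0,0,0],[0,0,0,0],[0,0,0,0],[0,0,0,0],[0,0,0,0]]
  gripper: 0.04
  squeeze: 30

```text
time: 4.0
ee_pos: [0.5471, -0.0846, 0.1115]
tcp_rot: [179.9, 0.0, 93.9]
wrist_force: [-1.2, 0.0, -0.1]
opening: 0.0472
grasp_force: 30.8
```

Request:
play_rows:
  steps:
    - [[0,0,0,0],[0,0,0,0],[0,0,0,0],[0,0,0,0],[0,0,0,0]]

```text
time: 4.42
ee_pos: [0.5465, -0.0845, 0.1103]
tcp_rot: [-180.0, 0.0, 93.9]
wrist_force: [0.2, 0.6, -0.6]
opening: 0.0467
grasp_force: 30.8
```

Cap gripped. Lift it straight up and carry it to the tray.

Request:
play_rows:
  steps:
    - [[0,0,-0.006,0],[0,0,-0.012,0],[0,0,-0.014,0],[0,0,-0.014,0],[0,0,-0.014,0]]

```text
time: 4.83
ee_pos: [0.5466, -0.0846, 0.1722]
tcp_rot: [179.9, 0.0, 93.9]
wrist_force: [-0.7, -0.6, -0.2]
opening: 0.0467
grasp_force: 30.9
```

Request:
play_rows:
  steps:
    - [[0.008,-0.001,0,0],[0.015,-0.002,0,0],[0.025,-0.003,0,0],[0.025,-0.003,0,0],[0.025,-0.003,0,0]]

```text
time: 5.25
ee_pos: [0.5274, 0.0137, 0.1703]
tcp_rot: [-180.0, -0.0, 93.9]
wrist_force: [1.0, 0.1, -0.5]
opening: 0.0469
grasp_force: 30.9
```

Request:
play_rows:
  steps:
    - [[0.025,-0.003,0,0],[0.025,-0.003,0,0],[0.025,-0.003,0,0],[0.025,-0.003,0,0],[0.025,-0.003,0,0]]

```text
time: 5.67
ee_pos: [0.5037, 0.1377, 0.1703]
tcp_rot: [180.0, -0.0, 93.9]
wrist_force: [0.4, -0.1, -0.5]
opening: 0.0469
grasp_force: 30.9
```

Request:
play_rows:
  steps:
    - [[0.025,-0.003,0,0],[0.025,-0.003,0,0],[0.025,-0.003,0,0],[0.025,-0.003,0,0],[0.025,-0.003,0,0]]

```text
time: 6.08
ee_pos: [0.4801, 0.2614, 0.1703]
tcp_rot: [180.0, -0.0, 93.9]
wrist_force: [0.8, -0.0, -0.3]
opening: 0.0466
grasp_force: 30.9
```

Request:
play_rows:
  steps:
    - [[0.02,-0.001,0,0],[0.01,-0.001,0,0],[0.005,0,0,0],[0,0,0,0],[0,0,0,0]]

```text
time: 6.5
ee_pos: [0.4766, 0.2941, 0.1702]
tcp_rot: [-180.0, 0.0, 93.9]
wrist_force: [-0.4, -0.1, 0.4]
opening: 0.0464
grasp_force: 30.9
```

Run:
```python
from h import *
from workcell import bot
c=bot.camera("top"); o=bot.get_obs()
s=bot.camera("scene")
cv2.imwrite("pics/a3.png",cv2.resize(np.hstack([c["img"][120:330,100:400],s["img"][130:340,150:450]]),None,fx=1.33,fy=1.33))
print(o["time"],o["ee_pos"],o["tcp_rot"],o["opening"],o["wrist_force"])
```

```text
6.55 [0.47671709 0.2937997  0.17029303] [-1.79995535e+02  1.66729909e-02  9.38586479e+01] 0.04655179499656127 [-0.2941462   0.4789728  -0.77078493]
```

View pics/a3.png

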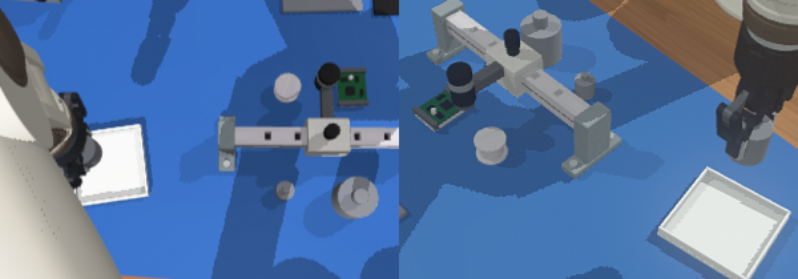

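The cap is upright in the gripper over the tray (left half ~(90,150), right half ~(745,140)), and the knob is exposed. Now I lower it.

Request:
play_rows:
  steps:
    - [[0,0,0.02,0],[0,0,0.03,0],[0,0,0.03,0],[0,0,0.03,0],[0,0,0.02,0]]

```text
time: 7.02
ee_pos: [0.476, 0.293, 0.0375]
tcp_rot: [-179.9, 0.1, 93.8]
wrist_force: [0.5, 0.1, -0.3]
opening: 0.0469
grasp_force: 30.9
```

Request:
play_rows:
  steps:
    - [[0,0,0.01,0],[0,0,0.006,0],[0,0,0.004,0],[0,0,0.003,0],[0,0,0.001,0]]

```text
time: 7.43
ee_pos: [0.4772, 0.2948, 0.0171]
tcp_rot: [179.9, -0.0, 93.9]
wrist_force: [-0.1, -0.2, -0.0]
opening: 0.0468
grasp_force: 30.9
```

Request:
play_rows:
  steps:
    - [[0,0,0.001,0],[0,0,0.001,0],[0,0,0.0005,0],[0,0,0,0],[0,0,0,0]]

```text
time: 7.85
ee_pos: [0.4771, 0.2949, 0.0152]
tcp_rot: [179.9, -0.0, 93.9]
wrist_force: [-1.4, -1.4, 5.7]
opening: 0.0469
grasp_force: 31.4
```

Contact. Release, rise, and return to the knob.

Request:
play_rows:
  steps:
    - [[0,0,0,0],[0,0,0,0],[0,0,0,0],[0,0,0,0],[0,0,0,0]]
  gripper: 0.066

```text
time: 8.27
ee_pos: [0.4766, 0.2946, 0.0137]
tcp_rot: [-180.0, 0.0, 93.9]
wrist_force: [-0.1, -0.8, -0.1]
opening: 0.066
grasp_force: 0.0
```

Request:
play_rows:
  steps:
    - [[0,0,-0.01,0],[0,0,-0.03,0],[0,0,-0.04,0],[0,0,-0.04,0],[0,0,-0.04,0]]

```text
time: 8.68
ee_pos: [0.4761, 0.2943, 0.1763]
tcp_rot: [180.0, -0.0, 93.9]
wrist_force: [1.1, 0.6, -0.6]
opening: 0.066
grasp_force: 0.0
```

Request:
play_rows:
  steps:
    - [[-0.008,0.001,-0.005,0],[-0.03,0.003,-0.01,0],[-0.035,0.004,0,0],[-0.035,0.004,0,0],[-0.035,0.004,0,0]]

```text
time: 9.1
ee_pos: [0.5023, 0.1518, 0.1899]
tcp_rot: [179.9, -0.0, 93.9]
wrist_force: [0.7, -0.3, 0.1]
opening: 0.0661
grasp_force: 0.0
```

Request:
play_rows:
  steps:
    - [[-0.035,0.004,0,0],[-0.035,0.004,0,0],[-0.035,0.004,0,0],[-0.035,0.004,0,0],[-0.035,0.004,0,0]]
  gripper: 0.05

```text
time: 9.52
ee_pos: [0.5341, -0.022, 0.1897]
tcp_rot: [179.9, 0.0, 93.9]
wrist_force: [0.9, 1.0, 0.3]
opening: 0.0501
grasp_force: 0.0
```

Request:
play_rows:
  steps:
    - [[-0.03,0.004,0,0],[-0.025,0.003,0,0],[-0.01,0.001,0,0],[0,0,0,0],[0,0,0,0]]

```text
time: 9.93
ee_pos: [0.5464, -0.0844, 0.1891]
tcp_rot: [-180.0, -0.0, 93.8]
wrist_force: [0.2, 0.7, 0.2]
opening: 0.05
grasp_force: 0.0
```

Run:
```python
from h import *
from workcell import bot
t=bot.camera("top"); c=bot.camera("wrist"); s=bot.camera("scene"); o=bot.get_obs()
pickle.dump(c,open("w4.pkl","wb"))
cv2.imwrite("pics/w4.png",np.hstack([c["img"][20:420,60:500],cv2.resize(s["img"][230:360,330:460],(360,400)) ]))
print(o["time"],o["ee_pos"],o["tcp_rot"],o["opening"],o["wrist_force"])
for y in(-.085,-.083,-.081): print(proj(c,[.546,y,.137]))
```

```text
10.0833 [ 0.54642887 -0.08331913  0.189064  ] [ 1.79988051e+02 -1.00398444e-02  9.39734406e+01] 0.05014534593814195 [ 0.55590294  0.30719582 -0.75739215]
[280.60421778 241.42516175]
[280.84420713 238.18297724]
[281.08556914 234.92224865]
```

View pics/w4.png

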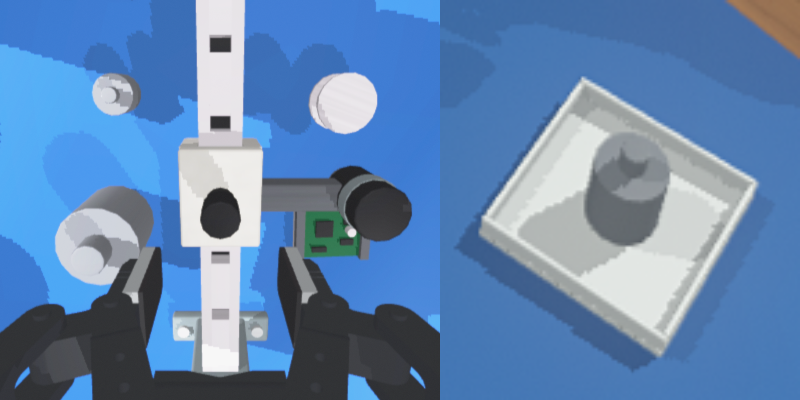

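The cap stands upright in the tray, and the knob top at full-image (280,240) matches the tool axis. Descend, then grip the knob.

Request:
play_rows:
  steps:
    - [[0,0,0.015,0],[0,0,0.02,0],[0,0,0.02,0],[0,0,0.02,0],[0,0,0.007,0]]

```text
time: 10.5
ee_pos: [0.5453, -0.0831, 0.1041]
tcp_rot: [-179.8, -0.0, 94.0]
wrist_force: [-0.2, 0.3, -0.2]
opening: 0.0498
grasp_force: 0.0
```

Request:
play_rows:
  steps:
    - [[0,0,0,0],[0,0,0,0],[0,0,0,0],[0,0,0,0],[0,0,0,0]]
  gripper: 0.01
  squeeze: 60

```text
time: 10.92
ee_pos: [0.5468, -0.0844, 0.1078]
tcp_rot: [179.9, -0.0, 93.9]
wrist_force: [-2.1, 1.7, 0.6]
opening: 0.0223
grasp_force: 58.7
```

Request:
play_rows:
  steps:
    - [[0,0,0,0],[0,0,0,0],[0,0,0,0],[0,0,0,0],[0,0,0,0]]

```text
time: 11.33
ee_pos: [0.5468, -0.0846, 0.107]
tcp_rot: [180.0, 0.0, 93.9]
wrist_force: [0.0, 1.8, 1.5]
opening: 0.0224
grasp_force: 58.8
```

Request:
play_rows:
  steps:
    - [[0,0,-0.002,0],[0,0,-0.003,0],[0,0,-0.003,0],[0,0,-0.003,0],[0,0,-0.001,0]]

```text
time: 11.75
ee_pos: [0.5466, -0.0845, 0.1185]
tcp_rot: [-180.0, -0.0, 93.9]
wrist_force: [5.8, 0.7, -10.5]
opening: 0.0225
grasp_force: 59.1
```

Request:
play_rows:
  steps:
    - [[0,0,0,0],[0,0,0,0],[0,0,0,0],[0,0,0,0],[0,0,0,0]]

```text
time: 12.17
ee_pos: [0.5467, -0.0845, 0.1182]
tcp_rot: [-180.0, -0.0, 93.9]
wrist_force: [6.4, 0.4, -10.3]
opening: 0.0222
grasp_force: 59.2
```

Request:
play_rows:
  steps:
    - [[0,0,-0.001,0],[-0.004,0,0,0],[-0.006,0,0,0],[-0.006,0,0,0],[-0.006,0,0,0]]

```text
time: 12.58
ee_pos: [0.5482, -0.1064, 0.119]
tcp_rot: [-180.0, -0.0, 93.9]
wrist_force: [6.5, 2.5, -10.5]
opening: 0.0223
grasp_force: 59.2
```

Request:
play_rows:
  steps:
    - [[-0.006,0,0,0],[-0.006,0,0,0],[-0.006,0,0,0],[-0.006,0,0,0],[-0.004,0,0,0]]

```text
time: 13.0
ee_pos: [0.5501, -0.1345, 0.1189]
tcp_rot: [-180.0, -0.0, 93.9]
wrist_force: [5.9, 1.6, -9.7]
opening: 0.0222
grasp_force: 59.2
```

Request:
play_rows:
  steps:
    - [[0,0,0,0],[0,0,0,0],[0,0,0,0],[0,0,0,0],[0,0,0,0]]

```text
time: 13.42
ee_pos: [0.5501, -0.1347, 0.1189]
tcp_rot: [-180.0, 0.0, 93.9]
wrist_force: [6.5, -1.0, -11.1]
opening: 0.0222
grasp_force: 59.2
```

Run:
```python
from h import *
from workcell import bot
c=bot.camera("wrist"); t=bot.camera("top"); o=bot.get_obs()
cv2.imwrite("pics/w5.png",np.hstack([c["img"][:400,60:500],cv2.resize(t["img"][150:290,260:386],(360,400)) ]))
print(o["time"],o["ee_pos"],o["tcp_rot"],o["opening"],o["wrist_force"])
```

```text
13.5167 [ 0.55011304 -0.13464035  0.11894383] [-1.79976206e+02  1.24690004e-02  9.38884632e+01] 0.022171265979573654 [  6.94480624  -1.86186294 -10.55142767]
```

View pics/w5.png

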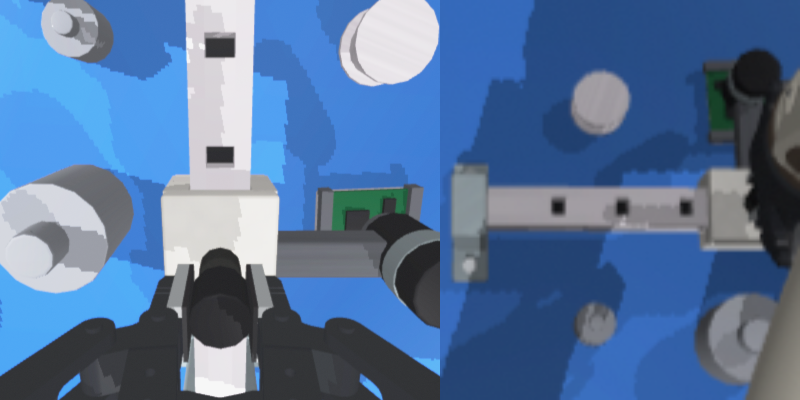

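The sleeve moved with the knob, three holes are now free on the +y side, and the camera sits over the board. I lower the pin and watch the force.

Request:
play_rows:
  steps:
    - [[0,0,0.001,0],[0,0,0.002,0],[0,0,0.002,0],[0,0,0.001,0],[0,0,0,0]]

```text
time: 13.93
ee_pos: [0.5501, -0.1347, 0.1136]
tcp_rot: [180.0, 0.0, 93.9]
wrist_force: [5.0, -0.1, -5.8]
opening: 0.0221
grasp_force: 59.5
```

The spring is still pulling with no block at ~.0098, so the pin has entered the hole. Continue.

Request:
play_rows:
  steps:
    - [[0,0,0.001,0],[0,0,0.002,0],[0,0,0.002,0],[0,0,0.001,0],[0,0,0,0]]

```text
time: 14.35
ee_pos: [0.5501, -0.1345, 0.1081]
tcp_rot: [180.0, 0.0, 93.9]
wrist_force: [4.9, -0.5, -1.2]
opening: 0.0225
grasp_force: 60.0
```

Request:
play_rows:
  steps:
    - [[0,0,0.001,0],[0,0,0.001,0],[0,0,0.001,0],[0,0,0.001,0],[0,0,0,0]]

```text
time: 14.77
ee_pos: [0.5501, -0.1345, 0.1041]
tcp_rot: [180.0, 0.0, 93.9]
wrist_force: [4.0, -1.0, 3.1]
opening: 0.0226
grasp_force: 60.4
```

Request:
play_rows:
  steps:
    - [[0,0,0.0005,0],[0,0,0.0005,0],[0,0,0.0005,0],[0,0,0.0005,0],[0,0,0,0]]

```text
time: 15.18
ee_pos: [0.5502, -0.1345, 0.1036]
tcp_rot: [179.9, 0.0, 93.9]
wrist_force: [-0.1, -0.8, 14.1]
opening: 0.0218
grasp_force: 61.9
```

Hard stop felt: force rose to 14 N with almost no travel. Hold and check it is steady, with one last look.

Request:
play_rows:
  steps:
    - [[0,0,0.0003,0],[0,0,0,0],[0,0,0,0],[0,0,0,0],[0,0,0,0]]

```text
time: 15.6
ee_pos: [0.5502, -0.1345, 0.1036]
tcp_rot: [179.9, 0.0, 93.9]
wrist_force: [-0.3, -0.3, 16.7]
opening: 0.0221
grasp_force: 62.1
```

Request:
play_rows:
  steps:
    - [[0,0,0,0],[0,0,0,0],[0,0,0,0],[0,0,0,0],[0,0,0,0]]

```text
time: 16.02
ee_pos: [0.5502, -0.1345, 0.1036]
tcp_rot: [179.9, 0.0, 93.9]
wrist_force: [-1.6, -0.6, 16.4]
opening: 0.0224
grasp_force: 62.1
```

Run:
```python
from h import *
from workcell import bot
c=bot.camera("wrist"); s=bot.camera("scene")
cv2.imwrite("pics/w6.png",np.hstack([c["img"][20:420,60:500],cv2.resize(s["img"][120:340,160:358],(360,400),interpolation=cv2.INTER_CUBIC)]))
o=bot.get_obs();print(o["time"],o["ee_pos"],o["opening"],o["wrist_force"])
```

```text
16.1167 [ 0.55021701 -0.13448361  0.10357875] 0.02236317697811555 [-0.14032221 -0.10669277 17.04215304]
```

View pics/w6.png

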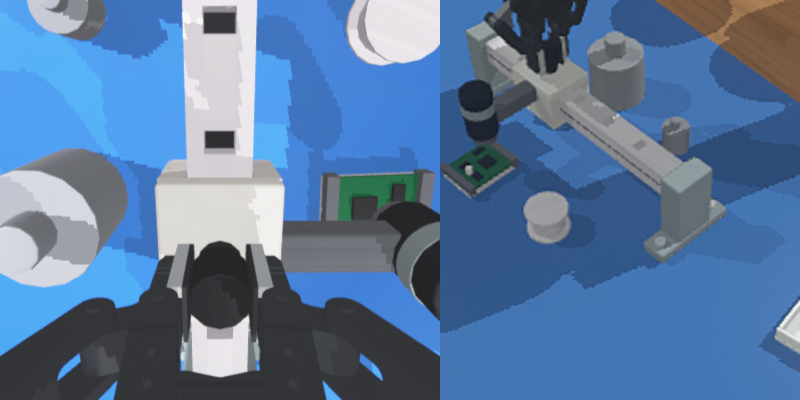

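The final view shows the knob gripped and pressed down. The sleeve is one hole along, with the camera over the board, and the board and spool have not moved. The z travel (15.3 mm from the pulled position) and the steady 16–17 N agree with the hard stop.

```bash
python3 -c "
from workcell import bot
print(bot.job_done())"
```

```text
the job is handed in; nothing more can be done
None
```

The job is handed in at about 16 s: the cap stands open side down in the tray, the sleeve is one hole along towards the board, and the gripper is holding the knob pressed to its hard stop at about 16 N.

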